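# Put the leveller away, press the inner lid home and lift off the outer lid

## Robot

A 7-joint arm with a two-finger parallel gripper is mounted at the origin on the work surface. World frame = base frame: x ahead of the robot, y to its left, z up, the work surface at z = 0. Lengths are in m, angles in rad, forces in N, time in s.
With the tool pointing down it reaches from about 0.35 to 0.9 m from the base axis. Payload 8.1 kg.
Tool frame: the origin (TCP) lies midway between the tips of the shut fingers; the grasp point (between the pads) lies 19 mm behind it; z points along the fingers, y is the line along which they close (so a half turn about z gives the same grasp; the last joint's range is limited). The gripper opens to 92 mm and grips with 3 to 60 N. Pads are 19 mm wide; open, the fingers measure 130 mm over their backs; the gripper's body (75 mm by 190 mm) begins 47 mm behind the grasp point.
Start: joints at [1.161, 0.434, 0.025, 1.573, -0.012, 1.134, -0.075], TCP at [0.189, -0.596, 0.227] pointing down, gripper open.
Joint ranges: [-2.62, 2.62], [-0.44, 2.09], [-1.27, 1.32], [0.08, 2.57], [-1.32, 4.46], [0.12, 2], [-2.74, 2.74]. Speed limits (rad/s): [2.22, 2.22, 3.01, 3.01, 3.14, 3.14, 3.14].

## Interface

Orientations are given as a rotation vector (axis times angle).
In Python, from cell import arm gives the robot as it stands.
- The arm moves only by the tool carry_out, never from a script. Its arguments are lists of equal length, an entry for each row: "claw": the finger opening in cm, from 0 to 9.18; "delta_pos": the shift along the tool's x, y, z in cm, a list of three; "angular": the turn, a rotation vector about the tool's x, y, z in rad, a list of three. In form: {"claw": [claw, ...], "delta_pos": [[dx, dy, dz], ...], "angular": [[ax, ay, az], ...]}. A call has 1 to 20 rows; each row shifts and turns the commanded pose from where the row before left it, along the tool's axes as they then stand; what a row does not reach is not made up. A row lasts 1/10 s, in which the tool goes at most 50 mm and 8.59 degrees, less where a joint would pass 70% of its speed; a pose out of reach is approached as far as the arm can. A call with a gripper value outside its range is refused whole. The fingers move at their own pace and stop on an object; "force" is the grip in N (left out, the last holds). Time passes only in rows, so rows that do not move let the fingers close. It gives the time, the measured TCP pose, the force, the opening and the grip force at its end, in the units of the state.
- arm.observe(): the state, without advancing time (a new reading comes with each control period).
- arm.get_image(name): name is "scene" or "top" or "wrist"; returns a dict with "frame" (480x640x3 uint8, red, green, blue), "mtx" (3x3 intrinsics, pixels), "dist" ([k1, k2, p1, p2, k3] as OpenCV has them; the pictures are not rectified), "T" (4x4, takes a point from camera to world coordinates). Camera axes: x right, y down, z forward; pixel columns grow to the right and rows downward; lengths in m; the calibration is good to about 2 mm. A picture is of the moment at which its call begins. There is no depth.
- arm.sign_off(): hands the job in; it is judged then, once.
Trained networks look in a picture, given as the dict that the camera call returned (one of the last four; its "shot" number tells which), for a name from the list of things; names that differ only in an ending like _2 or _b are one class to them, and where a whole thing is asked for, a point or a joint stands for the part that bears it (a point fixed in the world has none). Each returns a list of dicts, best first, with "conf" (0 to 1); they miss things now and then, are a little off and sometimes report something else, mostly with a low value. They report only what shows in the picture. A call takes as long as a camera call. They do not tell look-alikes from the thing itself.
- arm.look_for(label, picture): "centre" ([column, row] as shares, 0 to 1, of the picture: columns of its width, rows of its height, amid what is visible of it).
- arm.trace(label, picture): "region" (480x640 bool, what is visible of it) and "centre" ([column, row] as shares, 0 to 1, of the picture: columns of its width, rows of its height, amid what is visible of it).
- arm.place_of(label, picture): "centre" ([column, row] as shares, 0 to 1, of the picture: columns of its width, rows of its height: a listed point, or the origin of a listed thing).
The state is a dict: "clock": time; "joints": joint angles; "dq": joint speeds; "joint_efforts": joint torques, N m; "position": TCP position; "ee_rot": TCP orientation; "force": force on the tool from outside, world axes, zero at the start; "ft_torque": the same for the moment, N m; "width": opening from 0.0 (shut) to 1.0 (fully open); "gripper_force": force on a finger pad.
Only numpy, scipy, OpenCV 4.12 (cv2) and the standard library are available. Lean on these libraries where they do the work, as an engineer would, in place of code of your own. Each camera call takes 0.05 s, during which the arm holds its last target. There are 200 camera calls.

## Task

The storage canister is back from washing: slide the flat wooden leveller that lies across its mouth into the empty upper slot of the tool block, right to the back, and leave it there. Then take the nested lids by the outer lid's knob, press the inner lid fully home in the canister's mouth, and lift the outer lid off alone, leaving the inner lid seated. Finish still holding the outer lid, level and about 10 cm up, over the canister, so that the drying puck can go in between, and leave everything else on the worktop where it is.

Things in the scene. Friction and masses are not known exactly. Their poses are not given: they have to be found in the camera images.
- leveller: flat beechwood strip 220 mm long (own x), 34 wide (own y), 5 thick, both ends rounded alike, 40 g. Origin: centre of its underside. Starts lying flat across the canister's mouth, underside 115 mm up, each end overhanging by about 40 to 70 mm.
- tool_block: oak tool block, fixed: 130 mm deep (own x), 76 wide (y), 100 high, front to its own -x, away from the robot. Origin: centre of underside. The lower front slot holds a scraper whose black handle sticks out 45 mm, up to 36 mm high. The upper slot is empty: 42 wide, 10 high (70 to 80 mm up, flared at the mouth), 120 deep, closed at the back. Home, the leveller sticks out 100 mm, centre at x -0.055.
- slot_mouth (a point): centre of the mouth of the empty upper slot, on the block's front face, 75 mm above the worktop. Its x axis points into the slot.
- slot_back (a point): centre of the back end of the upper slot, 120 mm in from the mouth
- canister: white stoneware canister fixed on the worktop: round, 110 mm across, 115 mm high, wall 5 mm, open and empty. Origin: centre of underside. Four sprung catches 9 mm below the rim hold the inner lid once pressed past them: about 8 N of push (of which the lids' weight gives 3 N) snaps it home; drawing it out takes over 10 N.
- inner_lid: steel press-in lid, 80 g: rubber-edged plug 94 mm across, 22 deep, tapered to 84 at the bottom, under a 108 mm flange 4 thick, with a knob 20 mm across; 42 mm high. Origin: centre of the plug's underside. Starts clipped inside the outer lid, origin 14 mm below that lid's, standing on the worktop. Home, its flange is on the rim and its origin 93 mm above the canister's.
- outer_lid: oak cap 122 mm across, 38 high, dark steel knob on top, 220 g. Origin: centre of its lower edge, 14 mm above the worktop at the start, 107 mm above the canister's origin when both lids are home. A spring clip under it holds the inner lid's knob: it carries the inner lid and lets go at a straight pull of 3 to 4 N; ribs push the inner lid down when the cap is pressed.
- outer_knob (a point): grip point in the outer lid's round knob: on its axis, 60 mm above the outer lid's origin. The knob is 28 mm across and stands 32 mm above the cap's top (its straight part from 49 to 70 mm above the outer lid's origin); the cap's top is 22 mm below this point.
- puck: bystander: flat aluminium drying puck, 44 mm across, 12 mm high. Origin: centre of its underside.
- ramekin: bystander: small white bowl, 80 mm across, 45 mm high. Origin: centre of its underside.
- spice_jar: bystander: glass spice jar, 52 mm across, 88 mm high. Origin: centre of its underside.
- mug: bystander: white mug, 80 mm across, 90 mm high, handle at its own +y. Origin: centre of its underside.
- pepper_mill: bystander: turned dark wood pepper mill, 54 mm across, 152 mm high. Origin: centre of its underside.
- wooden_spoon: bystander: wooden spoon lying on the worktop, 260 mm long along its own x.
- food_can: bystander: food can, 74 mm across, 80 mm high. Origin: centre of its underside.
Not all that is in view belongs to the job. What is shaped like the leveller but purple is not meant.

How it is judged:
By the outcome, as a careful person would: the job done as asked, in the order asked, and still so for the second after the job is handed in, while the arm keeps its last pose, push and grip.
It also fails if it takes over 67 s, if anything falls off the work surface, if the arm or the gripper's body presses on something with over 40 N, if the wrist force passes 120 N, or if a joint passes its speed limit or range.

## Working session

There is one attempt and no reset: what is moved stays moved. The work goes in short steps, Python scripts to look and compute and a tool call to move; the robot and the scene stay as the last step left them, time stands still between calls to the robot, and variables do not carry over. Pictures are saved under pics/ and viewed, at most 12 in all, crops included, and the job is handed in when it is done.

Besides the shell and the picture viewer there is one more tool, called after "Call:" as name(argument=value, ...) on one line, values as JSON. carry_out: Moves the arm, as the interface text tells. Its arguments: {"type":"object","properties":{"claw":{"type":"array","items":{"type":"number"}},"delta_pos":{"type":"array","items":{"type":"array","items":{"type":"number"}}},"angular":{"type":"array","items":{"type":"array","items":{"type":"number"}}},"force":{"type":"number"}},"required":["claw","delta_pos","angular"]}

```bash
mkdir -p pics; ls
cat > h.py <<'E'
import numpy as np, cv2
from scipy.spatial.transform import Rotation as R
from cell import arm
def ray(p,c):
    """c: shares -> origin, dir world"""
    px=np.array([[c[0]*640,c[1]*480]],float)
    u=cv2.undistortPoints(px.reshape(1,1,2),np.array(p['mtx'],float),np.array(p['dist'],float)).ravel()
    T=np.array(p['T']);d=T[:3,:3]@np.array([u[0],u[1],1.]);return T[:3,3],d/np.linalg.norm(d)
def atz(p,c,z):
    o,d=ray(p,c);return o+d*(z-o[2])/d[2]
def tri(rs):
    A=np.zeros((3,3));b=np.zeros(3)
    for o,d in rs:
        M=np.eye(3)-np.outer(d,d);A+=M;b+=M@o
    x=np.linalg.solve(A,b);return x,[float(np.linalg.norm((np.eye(3)-np.outer(d,d))@(x-o))) for o,d in rs]
def proj(p,X):
    T=np.linalg.inv(np.array(p['T']));r=cv2.Rodrigues(T[:3,:3])[0]
    return cv2.projectPoints(np.array(X,float).reshape(-1,1,3),r,T[:3,3],np.array(p['mtx'],float),np.array(p['dist'],float))[0].reshape(-1,2)
def save(p,n,crop=None,s=1):
    f=p['frame'][:,:,::-1]
    if crop: x0,y0,x1,y1=crop;f=f[y0:y1,x0:x1]
    cv2.imwrite('pics/'+n,cv2.resize(f,None,fx=s,fy=s,interpolation=cv2.INTER_CUBIC))
E
python3 - <<'E'
from h import *
np.set_printoptions(precision=4,suppress=True)
P={n:arm.get_image(n) for n in('scene','top')}
for n in P: save(P[n],n+'0.png'); print(n,P[n]['T'][:3,3])
for l in 'leveller tool_block slot_mouth slot_back canister inner_lid outer_lid outer_knob puck ramekin spice_jar mug pepper_mill wooden_spoon food_can'.split():
    for n in P:
        print(l,n,[(np.round(np.array(d['centre'])*[640,480],1).tolist(),round(d['conf'],2)) for d in arm.place_of(l,P[n])][:3])
    a,b=[arm.place_of(l,P[n]) for n in P]
    if a and b: print('   ',*tri([ray(P['scene'],a[0]['centre']),ray(P['top'],b[0]['centre'])]))
print({k:np.round(v,3) for k,v in arm.observe().items()})
E
```

```text
pics
scene [ 1.2455 -0.3962  0.9436]
top [0.2081 0.0011 1.3377]
leveller scene [([355.9, 186.0], 0.96), ([423.6, 190.3], 0.56), ([314.2, 211.7], 0.17)]
leveller top [([214.1, 350.0], 0.81), ([187.0, 250.4], 0.76), ([487.5, 175.1], 0.63)]
    [ 0.2485  0.254  -0.01  ] [0.0004883706316651747, 0.0004883706316652373]
tool_block scene [([322.0, 251.9], 0.91), ([441.2, 299.8], 0.4)]
tool_block top [([303.9, 269.0], 0.75)]
    [0.4406 0.0363 0.001 ] [0.003280052561834511, 0.0032800525618344677]
slot_mouth scene [([338.0, 246.8], 0.83), ([429.8, 180.1], 0.69), ([92.2, 314.3], 0.58)]
slot_mouth top [([130.4, 190.1], 0.63), ([295.5, 239.1], 0.57)]
    [0.5522 0.2104 0.1703] [0.19264128787005452, 0.19264128787005447]
slot_back scene [([310.2, 214.9], 0.96)]
slot_back top [([303.6, 292.2], 0.66)]
    [0.3744 0.0376 0.0704] [0.0046436689640878435, 0.004643668964087826]
canister scene [([412.9, 229.7], 0.86), ([308.2, 213.8], 0.53)]
canister top [([199.0, 256.5], 0.69)]
    [ 0.4776  0.2918 -0.0061] [0.0034242880712316926, 0.0034242880712317177]
inner_lid scene []
inner_lid top [([395.8, 161.9], 0
[... 1256 characters left out ...]
ood_can scene [([431.4, 177.9], 0.86), ([514.1, 248.4], 0.59), ([311.6, 213.5], 0.46)]
food_can top [([129.5, 317.8], 0.95)]
    [ 0.3299  0.4579 -0.0002] [0.0016400421688548268, 0.001640042168854857]
{'clock': np.float64(3.1), 'joints': array([ 1.161,  0.434,  0.025,  1.573, -0.012,  1.134, -0.075]), 'dq': array([ 0.001,  0.   ,  0.   , -0.001, -0.001,  0.001,  0.001]), 'joint_efforts': array([ -0.   , -66.766,   0.984, -31.481,  -0.061,   0.033,   0.   ]), 'position': array([ 0.189, -0.596,  0.227]), 'ee_rot': array([ 3.105,  0.48 , -0.   ]), 'force': array([ 1.18 , -0.336, -0.099]), 'ft_torque': array([-0.033, -0.012, -0.022]), 'gripper_force': np.float64(0.0), 'width': np.float64(0.999)}
```

View pictures.

View pics/scene0.png

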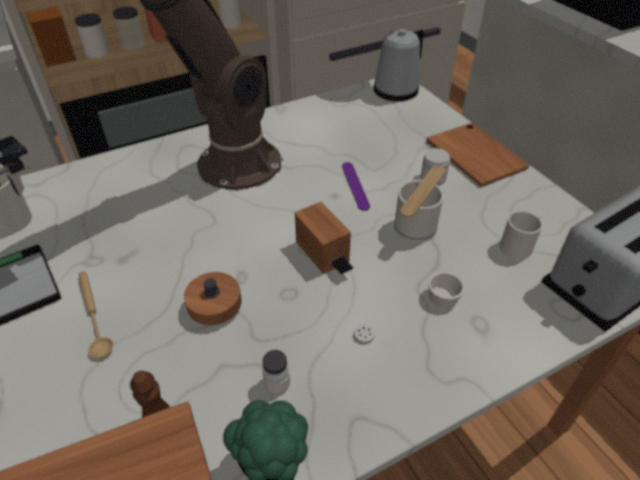

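View pics/top0.png

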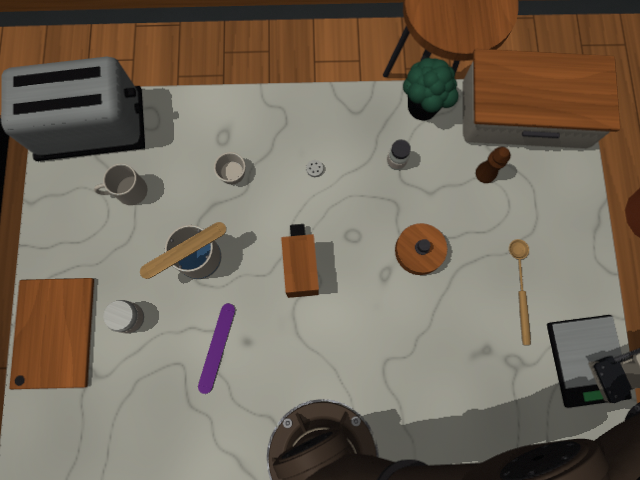

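Top view: the beech strip lies across the canister at (184,250) and the block is at (300,265) with its front up. The lid is at (422,248).

Leveller candidates in the scene picture are the beech strip (424,190), the purple strip (356,186) and the wooden spoon (93,315). The beech strip on the canister matches the description. I'll move closer and check it with a wrist crop.

Call:
carry_out(claw=[9.1,9.1,9.1,9.1,9.1,9.1,9.1,9.1,9.1,9.1,9.1,9.1,9.1,9.1,9.1,9.1,9.1,9.1,9.1], delta_pos=[[2.65,-3.55,-0.7],[2.65,-3.55,-0.7],[2.65,-3.55,-0.7],[2.65,-3.55,-0.7],[2.65,-3.55,-0.7],[2.65,-3.55,-0.7],[2.65,-3.55,-0.7],[2.65,-3.55,-0.7],[2.65,-3.55,-0.7],[2.65,-3.55,-0.7],[2.65,-3.55,-0.7],[2.65,-3.55,-0.7],[2.65,-3.55,-0.7],[2.65,-3.55,-0.7],[2.65,-3.55,-0.7],[2.65,-3.55,-0.7],[2.65,-3.55,-0.7],[2.65,-3.55,-0.7],[0,0,0]], angular=[[0,0,0],[0,0,0],[0,0,0],[0,0,0],[0,0,0],[0,0,0],[0,0,0],[0,0,0],[0,0,0],[0,0,0],[0,0,0],[0,0,0],[0,0,0],[0,0,0],[0,0,0],[0,0,0],[0,0,0],[0,0,0],[0,0,0]])

```text
clock: 5.0
position: [0.4511, 0.1635, 0.3536]
ee_rot: [-3.099, -0.49, -0.003]
force: [0.7, -0.7, 1.3]
width: 0.991
gripper_force: 0.0
```

Call:
carry_out(claw=[9.1,9.1,9.1,9.1,9.1,9.1,9.1,9.1,9.1,9.1,9.1,9.1,9.1], delta_pos=[[0,0,0],[0,0,0],[0,0,0],[0,0,0],[0,0,0],[0,0,0],[0,0,0],[0,0,0],[0,0,0],[0,0,0],[0,0,0],[0,0,0],[0,0,0]], angular=[[0,0,-0.149],[0,0,-0.149],[0,0,-0.149],[0,0,-0.149],[0,0,-0.149],[0,0,-0.149],[0,0,-0.149],[0,0,-0.149],[0,0,-0.149],[0,0,-0.149],[0,0,-0.149],[0,0,-0.149],[0,0,0]])

```text
clock: 6.3
position: [0.4505, 0.1567, 0.3526]
ee_rot: [1.568, 2.722, -0.001]
force: [0.1, 0.3, -0.4]
width: 0.99
gripper_force: 0.0
```

```bash
cat >> h.py <<'E'
np.set_printoptions(precision=4,suppress=True)
def endsz(p,m,z):
    """strip mask -> centre, axis yaw, length on plane z from min-area rect"""
    m=m.astype(np.uint8);c=max(cv2.findContours(m,cv2.RETR_EXTERNAL,cv2.CHAIN_APPROX_NONE)[0],key=cv2.contourArea)[:,0,:]
    W=np.array([atz(p,((x+.5)/640,(y+.5)/480),z)[:2] for x,y in c],np.float32)
    (cx,cy),(w,h),a=cv2.minAreaRect(W*1000)
    b=cv2.boxPoints(((cx,cy),(w,h),a))
    yaw=a if w>h else a+90
    return cx,cy,max(w,h),min(w,h),yaw
E
python3 - <<'E'
from h import *
o=arm.observe();print(o['clock'],o['position'],o['ee_rot'],o['joints'])
w=arm.get_image('wrist');t=arm.get_image('top')
save(w,'w1.png');print('cam',w['T'])
for l in('leveller','slot_mouth','slot_back','canister'):
    for d in arm.place_of(l,w): print(l,np.array(d['centre'])*[640,480],round(d['conf'],2),atz(w,d['centre'],{'leveller':.115,'canister':0}.get(l,.075)))
for n,p in(('w',w),('t',t)):
    for d in arm.trace('leveller',p):
        print(n,np.array(d['centre'])*[640,480],round(d['conf'],2),d['region'].sum(),endsz(p,d['region'],.12))
E
```

```text
6.3 [0.4505 0.1567 0.3526] [ 1.5679  2.7223 -0.0007] [ 0.3694  0.2316 -0.9834  1.6535  0.1968  1.3625 -0.1171]
cam [[ 0.8654  0.4793  0.1462  0.4098]
 [ 0.5011 -0.8281 -0.2514  0.2251]
 [ 0.0006  0.2909 -0.9568  0.5103]
 [ 0.      0.      0.      1.    ]]
leveller [228.672  63.888] 0.74 [0.2876 0.2458 0.115 ]
leveller [399.808  99.984] 0.72 [0.4685 0.3079 0.115 ]
slot_mouth [310.72  281.904] 0.66 [0.4999 0.0523 0.075 ]
slot_mouth [548.288  75.408] 0.36 [0.6159 0.4346 0.075 ]
slot_back [232.896 251.28 ] 0.7 [0.3839 0.0383 0.075 ]
canister [380.992 120.288] 0.63 [0.4773 0.2949 0.    ]
w [398.912  95.52 ] 0.97 6262 (472.723388671875, 300.632080078125, 209.6953582763672, 36.8094482421875, 120.43291091918945)
w [224.896  62.016] 0.94 4109 (290.15185546875, 241.8653564453125, 169.86863708496094, 28.339794158935547, 163.6696548461914)
t [170.304 259.68 ] 0.92 908 (449.3232116699219, 338.1094970703125, 137.2957763671875, 36.3575553894043, 120.31020927429199)
t [214.016 350.976] 0.79 1385 (249.4980926513672, 224.1726837158203, 200.40121459960938, 35.61433410644531, 164.0181884765625)
```

View pics/w1.png

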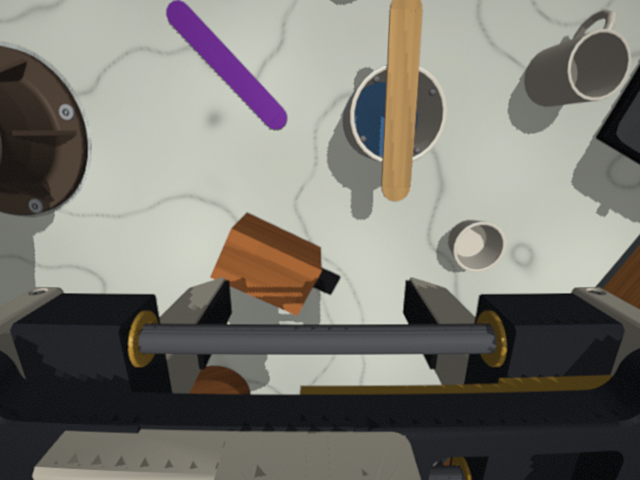

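The wrist picture shows the beech strip over the canister at (400,100) and the purple decoy at (228,63) on the table. The block is at (268,262), and its slot faces the robot's far side. I choose the beech strip. Its far end has the larger overhang, so I'll grip there and approach it now.

Call:
carry_out(claw=[9.1,9.1,9.1,9.1,9.1,9.1], delta_pos=[[4,1.84,2],[4,1.84,2],[4,1.84,2],[4,1.84,2],[4,1.84,2],[0,0,0]], angular=[[0,0,0],[0,0,0],[0,0,0],[0,0,0],[0,0,0],[0,0,0]])

```text
clock: 7.3
position: [0.426, 0.3821, 0.2501]
ee_rot: [-1.557, -2.723, 0.002]
force: [0.1, -0.1, 0.3]
width: 0.988
gripper_force: 0.0
```

Run:
```python
from h import *
o=arm.observe();print(o['clock'],o['position'],o['ee_rot'])
w=arm.get_image('wrist');save(w,'w2.png')
for d in arm.trace('leveller',w)[:2]:
    print(np.array(d['centre'])*[640,480],round(d['conf'],2),d['region'].sum(),endsz(w,d['region'],.12))
s=arm.get_image('scene');t=arm.get_image('top')
def best(l,p,z,near):
    return min(arm.place_of(l,p),key=lambda d:np.linalg.norm(atz(p,d['centre'],z)[:2]-near))['centre']
print('lev',tri([ray(p,best('leveller',p,.115,[.46,.31])) for p in(w,s)]))
print('can',tri([ray(p,best('canister',p,0,[.477,.292])) for p in(w,s,t)]))
```

```text
7.3 [0.426  0.3821 0.2501] [-1.5573 -2.7229  0.002 ]
[319.168 281.088] 0.89 5087 (443.81317138671875, 350.4222412109375, 115.45881652832031, 34.65420913696289, 120.17359924316406)
[142.72  221.904] 0.65 4297 (289.97100830078125, 307.1585388183594, 151.3929901123047, 27.102455139160156, 163.79170989990234)
lev (array([0.4718, 0.3058, 0.116 ]), [0.0014657935615542662, 0.0014657935615542549])Traceback (most recent call last):
  File "<stdin>", line 10, in <module>
  File "<stdin>", line 8, in best
ValueError: min() iterable argument is empty
```

View pics/w2.png

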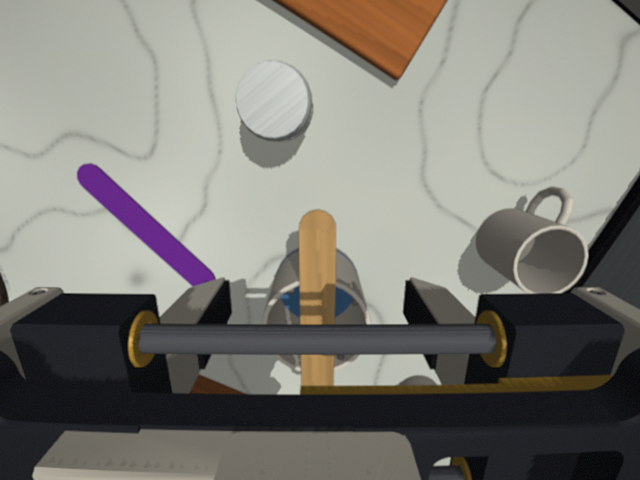

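The picture shows the strip's far end centred between the open fingers at (318,212). The two views agree: the end is at (0.415, 0.400), the height is 0.116 and the length is 0.220. The food can at (273,100) is clear. Descending to grip 30 mm from that end.

Call:
carry_out(claw=[9.1,9.1,9.1,9.1,9.1,9.1,3,3,3,3,3,3,3,3], delta_pos=[[-0.29,0,4],[-0.29,0,4],[-0.29,0,4],[0,0,1.5],[0,0,1.4],[0,0,0],[0,0,0],[0,0,0],[0,0,0],[0,0,0],[0,0,0],[0,0,0],[0,0,0],[0,0,0]], angular=[[0,0,0],[0,0,0],[0,0,0],[0,0,0],[0,0,0],[0,0,0],[0,0,0],[0,0,0],[0,0,0],[0,0,0],[0,0,0],[0,0,0],[0,0,0],[0,0,0]], force=30)

```text
clock: 9.15
position: [0.4345, 0.369, 0.1037]
ee_rot: [-1.57, -2.721, 0.0]
force: [-0.4, -0.2, 0.2]
width: 0.367
gripper_force: 30.0
```

Call:
carry_out(claw=[3,3,3,3,3,3,3,3,3,3,3,3,3,3], delta_pos=[[0,0,-1],[0,0,-3],[0,0,-3],[0,0,-3],[-4.35,1,0],[-4.35,1,0],[-4.35,1,0],[-4.35,1,0],[-4.35,1,0],[-4.35,1,0],[-4.35,1,0],[-4.35,1,0],[-4.35,1,0],[0,0,0]], angular=[[0,0,0],[0,0,0],[0,0,0],[0,0,0],[0,0,0],[0,0,0],[0,0,0],[0,0,0],[0,0,0],[0,0,0],[0,0,0],[0,0,0],[0,0,0],[0,0,0]])

```text
clock: 10.55
position: [0.7121, 0.0669, 0.2029]
ee_rot: [1.583, 2.711, -0.004]
force: [0.7, -1.0, -1.4]
width: 0.364
gripper_force: 30.0
```

Call:
carry_out(claw=[3,3,3,3,3,3,3,3,3,3,3,3,3,3,3,3], delta_pos=[[0,0,0],[0,0,0],[0,0,0],[0,0,0],[0,0,0],[0,0,0],[0,0,0],[0,0,0],[0,0,0],[0,0,0],[0,0,0],[0,0,0],[0,0,0],[0,0,0],[0,0,0],[0,0,0]], angular=[[0,0,0.141],[0,0,0.141],[0,0,0.141],[0,0,0.141],[0,0,0.141],[0,0,0.141],[0,0,0.141],[0,0,0.141],[0,0,0.141],[0,0,0.141],[0,0,0.141],[0,0,0.141],[0,0,0.141],[0,0,0.141],[0,0,0],[0,0,0]])

```text
clock: 12.15
position: [0.7082, 0.0755, 0.2042]
ee_rot: [-3.135, -0.197, -0.0]
force: [0.3, -0.2, -0.5]
width: 0.366
gripper_force: 30.0
```

Run:
```python
from h import *
o=arm.observe();print(o['clock'],o['position'],o['ee_rot'],o['joints'],o['width'])
w=arm.get_image('wrist');s=arm.get_image('scene');t=arm.get_image('top')
save(w,'w3.png')
for l in('slot_mouth','slot_back','tool_block','canister'):
  for n,p in(('w',w),('s',s),('t',t)):
    for d in arm.place_of(l,p)[:2]: print(l,n,np.array(d['centre'])*[640,480],round(d['conf'],2),atz(p,d['centre'],.075 if 'slot' in l else 0))
for n,p in(('w',w),('s',s),('t',t)):
  for d in arm.trace('leveller',p)[:3]: print(n,np.array(d['centre'])*[640,480],round(d['conf'],2),endsz(p,d['region'],.22))
for d in arm.trace('tool_block',t)[:1]:
  m=d['region'].astype(np.uint8); c=max(cv2.findContours(m,0,1)[0],key=cv2.contourArea); print(cv2.approxPolyDP(c,3,True)[:,0,:].tolist())
```

```text
12.15 [0.7082 0.0755 0.2042] [-3.1353 -0.1966 -0.0004] [ 0.0372  0.6286 -0.3792  1.3314  0.2334  1.2248 -1.8005] 0.36578967374287474
slot_mouth w [561.792 236.496] 0.34 [ 0.7301 -0.1479  0.075 ]
slot_mouth s [337.984 247.776] 0.85 [0.5106 0.0437 0.075 ]
slot_mouth t [297.408 240.576] 0.86 [0.495  0.0454 0.075 ]
slot_back s [313.28  215.904] 0.98 [0.3872 0.0446 0.075 ]
slot_back t [300.8   292.896] 0.76 [0.3706 0.0398 0.075 ]
slot_back t [128.32  318.816] 0.34 [0.3216 0.4362 0.075 ]
tool_block s [323.712 250.512] 0.58 [0.4386 0.0459 0.    ]
tool_block t [301.696 266.592] 0.71 [0.4456 0.0386 0.    ]
tool_block t [133.504 188.784] 0.16 [0.6594 0.4654 0.    ]
canister w [129.28  361.584] 0.83 [0.4801 0.2953 0.    ]
canister s [362.688 334.176] 0.4 [ 0.6979 -0.0001  0.    ]
canister s [432.896 179.52 ] 0.22 [ 0.338  0.455 -0.   ]
canister t [517.632 290.304] 0.25 [ 0.3717 -0.4923  0.    ]
canister t [304.128 290.88 ] 0.21 [0.385  0.0338 0.    ]
w [319.616 297.984] 0.85 (722.080810546875, 77.4516372680664, 42.936031341552734, 33.84891891479492, 7.19619083404541)
s [356.608 183.888] 0.94 (485.24188232421875, 98.239501953125, 166.27427673339844, 26.835416793823242, 163.72541046142578)
s [365.184 218.784] 0.61 (571.0765380859375, 55.56398010253906, 82.11071014404297, 36.62659454345703, 6.550233364105225)
t [214.592 347.904] 0.94 (245.73260498046875, 205.74884033203125, 180.7032012939453, 28.84962272644043, 163.53865814208984)
t [288.704 189.888] 0.72 (587.793701171875, 59.12453842163086, 126.0006103515625, 33.28156280517578, 8.380509376525879)
t [189.824 251.184] 0.62 (441.772216796875, 257.8231201171875, 123.58806610107422, 97.4626693725586, 40.761077880859375)
[[301, 224], [291, 225], [291, 235], [282, 238], [285, 289], [289, 297], [305, 295]]
```

View pics/w3.png

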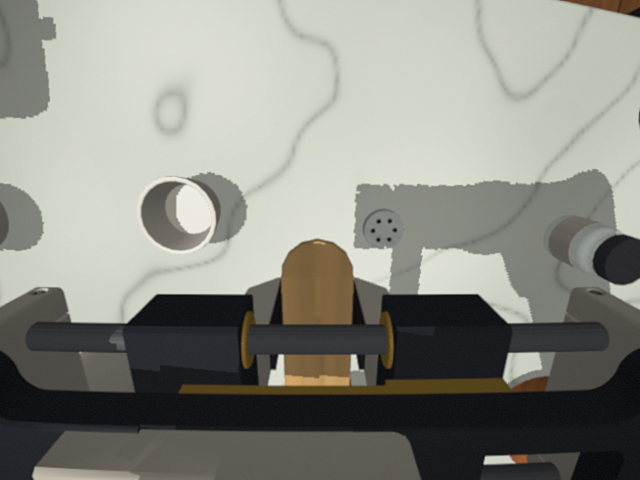

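The wrist view shows the strip held square between the fingers at (318,300). The block is out of view, so I'll fit its outline in the earlier pictures.

```bash
cat > fit.py <<'E'
from h import *
from scipy.optimize import minimize
def cam(n):
    p=dict(arm.get_image(n));return p
w=cam('wrist');s=cam('scene');t=cam('top')
w['T']=np.array([[.8654,.4793,.1462,.4098],[.5011,-.8281,-.2514,.2251],[.0006,.2909,-.9568,.5103],[0,0,0,1]])
V=[(w,'w1.png'),(s,'scene0.png'),(t,'top0.png')]
box=np.array([[x,y,z] for x in(-.065,.065) for y in(-.038,.038) for z in(0,.1)])
def pts(q):
    c,sn=np.cos(q[2]),np.sin(q[2]);return np.c_[q[0]+c*box[:,0]-sn*box[:,1],q[1]+sn*box[:,0]+c*box[:,1],box[:,2]]
q0=np.array([.438,.042,np.pi+.12]);M=[]
for p,n in V:
    hsv=cv2.cvtColor(cv2.imread('pics/'+n),cv2.COLOR_BGR2HSV)
    m=((hsv[:,:,0]<18)|(hsv[:,:,0]>172))&(hsv[:,:,1]>90)
    h=cv2.convexHull(proj(p,pts(q0)).astype(np.float32)).astype(int)
    roi=np.zeros((480,640),np.uint8);cv2.fillConvexPoly(roi,h,1);roi=cv2.dilate(roi,np.ones((25,25)))
    m=(m&(roi>0)).astype(np.uint8)
    k,lab,st,_=cv2.connectedComponentsWithStats(m);m=(lab==1+np.argmax(st[1:,4])).astype(np.uint8)
    c=max(cv2.findContours(m,0,1)[0],key=cv2.contourArea);f=np.zeros_like(m);cv2.drawContours(f,[c],-1,1,-1);M.append(f)
def cost(q,vs):
    e=0
    for i in vs:
        h=cv2.convexHull(proj(V[i][0],pts(q)).astype(np.float32))
        r=np.zeros((480*4,640*4),np.uint8);cv2.fillConvexPoly(r,((h+.5)*4).astype(int),255)
        r=cv2.resize(r,(640,480),interpolation=cv2.INTER_AREA)/255.
        e+=abs(r-M[i]).sum()/M[i].sum()
    return e
for vs in([0],[1],[2],[0,1,2]):
    best=None
    for d in(-.06,0,.06):
        r=minimize(cost,q0+[0,0,d],args=(vs,),method='Nelder-Mead',options=dict(initial_simplex=q0+[0,0,d]+np.array([[0,0,0],[.01,0,0],[0,.01,0],[0,0,.08]]),xatol=1e-4,fatol=1e-4))
        if best is None or r.fun<best.fun: best=r
    q=best.x;u=np.array([np.cos(q[2]),np.sin(q[2])]);print(vs,q[:2],np.degrees(q[2]),best.fun,'mouth',q[:2]-.065*u)
out=cv2.imread('pics/w1.png')
for i,(p,n) in enumerate(V):
    im=cv2.imread('pics/'+n);h=cv2.convexHull(proj(p,pts(q)).astype(np.float32)).astype(int);x,y=h.reshape(-1,2).min(0)-15
    g=im.copy();cv2.polylines(g,[h],True,(0,255,0),1);cv2.drawContours(g,cv2.findContours(M[i],0,1)[0],-1,(255,0,0),1)
    g=cv2.resize(g[y:y+135,x:x+135],(266,400));V[i]=(p,n,g)
cv2.imwrite('pics/fit.png',np.hstack([v[2] for v in V]))
E
python3 fit.py
```

```text
[0] [0.437  0.0417] 183.15430779179124 0.03611953127890727 mouth [0.5019 0.0452]
[1] [0.4376 0.0407] 179.69556096114457 0.1134758371517844 mouth [0.5026 0.0404]
[2] [0.438  0.0408] 184.2546337365585 0.02700296735905044 mouth [0.5028 0.0457]
[0, 1, 2] [0.4375 0.0408] 183.49750267068293 0.19866294350633973 mouth [0.5024 0.0447]
```

View pics/fit.png

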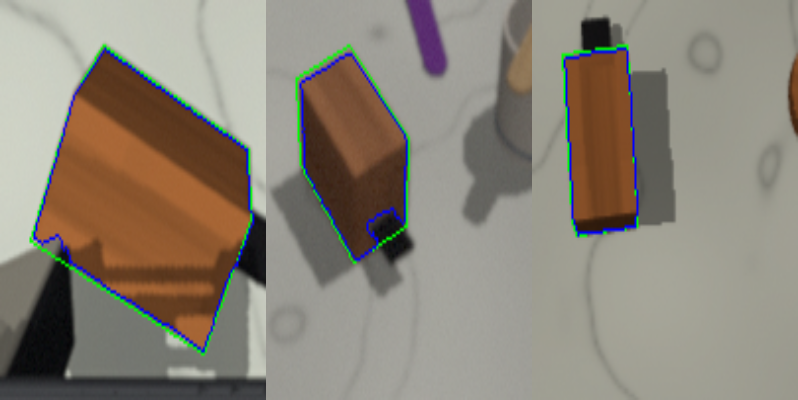

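The fitted outlines match in all three pictures: mouth at (0.502, 0.045), yaw about 183.7°. Lining up in front of the slot.

Call:
carry_out(claw=[3,3,3,3,3,3,3,3], delta_pos=[[0,0,0],[-0.4,0.87,3.5],[-0.43,0.86,3.5],[0,0,3.5],[0,0,2.8],[0,0,1],[0,0,0],[0,0,0]], angular=[[0,0,0.061],[0,0,0],[0,0,0],[0,0,0],[0,0,0],[0,0,0],[0,0,0],[0,0,0]])

```text
clock: 14.05
position: [0.702, 0.0577, 0.0622]
ee_rot: [-3.14, -0.094, -0.003]
force: [1.0, 0.3, -0.4]
width: 0.361
gripper_force: 30.0
```

Run:
```python
from h import *
o=arm.observe();P=o['position'];r=R.from_rotvec(o['ee_rot']);print(o['clock'],P,r.as_matrix())
a=np.radians(183.7);u=np.array([np.cos(a),np.sin(a)]);n=np.array([-u[1],u[0]]);m=np.array([.5024,.0449])
d=P[:2]-m;print('along',d@u,'lateral(n)',d@n)
t=arm.get_image('top');s=arm.get_image('scene')
for p,nm in((t,'t'),(s,'s')):
    for d in arm.trace('leveller',p):
        e=endsz(p,d['region'],.0775)
        if abs(e[0]-600)<60: print(nm,d['conf'],e)
f=s['frame'].copy()
# draw predicted strip tip edges
X=[[*(m-.015*u+n*k),z] for k in(-.017,.017) for z in(.0725,.0775)]
print(proj(s,X))
c=proj(s,[[.55,.05,.07]])[0].astype(int);x,y=c-40;g=f[y:y+80,x:x+100,::-1];cv2.imwrite('pics/ins.png',cv2.resize(g,None,fx=7,fy=7,interpolation=cv2.INTER_CUBIC));print(x,y)
```

```text
14.05 [0.702  0.0577 0.0622] [[ 0.9982  0.0597  0.0018]
 [ 0.0597 -0.9982  0.0004]
 [ 0.0019 -0.0003 -1.    ]]
along -0.19999654543514242 lateral(n) 0.0001416895442096014
t 0.88 (605.1195068359375, 51.23130798339844, 177.73634338378906, 36.357322692871094, 3.4312374591827393)
s 0.97 (565.4989013671875, 48.314388275146484, 93.79106903076172, 35.98255157470703, 3.865143299102783)
[[346.4147 247.2895]
 [346.4872 245.757 ]
 [334.0076 252.9319]
 [334.0449 251.3997]]
309 219
```

View pics/ins.png

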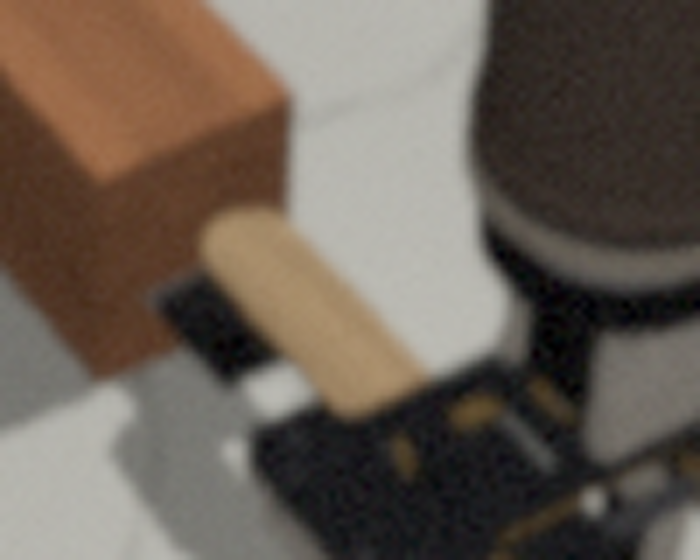

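Strip tip (about (225,225) in the crop) sits in front of the mouth, its scene-measured position matching the slot within 2 mm. Inserting, first 5 cm.

Call:
carry_out(claw=[3,3,3,3,3,3,3], delta_pos=[[-0.5,0,0.08],[-1,0,0],[-0.7,0,0],[-0.7,0,0],[-0.7,0,0],[-1.4,0,0],[0,0,0]], angular=[[0,0,0],[0,0,0],[0,0,0],[0,0,0],[0,0,0],[0,0,0],[0,0,0]])

```text
clock: 14.95
position: [0.6494, 0.0542, 0.0599]
ee_rot: [3.14, 0.094, -0.002]
force: [-0.6, -0.3, 0.0]
width: 0.36
gripper_force: 30.0
```

Call:
carry_out(claw=[3,3,3,3,3,3,3,3,3], delta_pos=[[-1.5,-0.03,-0.05],[-1.5,-0.03,-0.03],[-1.5,0,0],[-1.5,0,0],[-1,0,0],[-0.5,0,0],[-0.3,0,0],[-0.3,0,0],[0,0,0]], angular=[[0,0,0],[0,0,0],[0,0,0],[0,0,0],[0,0,0],[0,0,0],[0,0,0],[0,0,0],[0,0,0]])

```text
clock: 15.85
position: [0.5703, 0.0501, 0.0607]
ee_rot: [-3.14, -0.094, -0.0]
force: [0.2, 0.1, -0.9]
width: 0.359
gripper_force: 30.0
```

Call:
carry_out(claw=[3,3,3,3], delta_pos=[[-0.3,0,0],[-0.2,0,0],[-0.2,0,0],[0,0,0]], angular=[[0,0,0],[0,0,0],[0,0,0],[0,0,0]])

```text
clock: 16.25
position: [0.5663, 0.0501, 0.0618]
ee_rot: [-3.139, -0.094, -0.009]
force: [7.3, 0.7, -0.2]
width: 0.361
gripper_force: 30.0
```

Contact at the back exactly at the predicted depth. Release, rise, check.

Call:
carry_out(claw=[6.5,6.5,6.5,6.5,6.5,6.5,6.5,9.1,9.1], delta_pos=[[0,0,0],[0,0,0],[0,0,0],[0,0,-1],[0,0,-4],[0,0,-4.5],[0,0,-4.5],[0,0,-4.5],[0,0,0]], angular=[[0,0,0],[0,0,0],[0,0,0],[0,0,0],[0,0,0],[0,0,0],[0,0,0],[0,0,0],[0,0,0]])

```text
clock: 17.15
position: [0.5661, 0.0508, 0.2529]
ee_rot: [-3.139, -0.094, -0.017]
force: [0.3, 0.4, -0.3]
width: 0.833
gripper_force: 0.0
```

Call:
carry_out(claw=[9.1,9.1,9.1,9.1,9.1,9.1,9.1,9.1,9.1], delta_pos=[[-2.4,3.6,0],[-2.4,3.6,0],[-2.4,3.6,0],[-2.4,3.6,0],[-2.4,3.6,0],[-2.4,3.6,0],[-2.4,3.6,0],[-2.4,3.6,0],[0,0,0]], angular=[[0,0,0],[0,0,0],[0,0,0],[0,0,0],[0,0,0],[0,0,0],[0,0,0],[0,0,0],[0,0,0]])

```text
clock: 18.05
position: [0.3849, -0.2543, 0.2458]
ee_rot: [3.139, 0.08, -0.003]
force: [0.3, 1.0, 0.6]
width: 0.989
gripper_force: 0.0
```

Run:
```python
from h import *
o=arm.observe();print(o['clock'],o['position'],o['ee_rot'],o['joints'])
w=arm.get_image('wrist');s=arm.get_image('scene');t=arm.get_image('top')
for n,p in(('t',t),('s',s)):
  for d in arm.trace('leveller',p):
    e=endsz(p,d['region'],.0745); print(n,d['conf'],e)
X=np.array([.4766,-.2541])
rs=[]
for n,p in(('w',w),('s',s),('t',t)):
  for d in arm.place_of('outer_knob',p)[:2]:
    q=atz(p,d['centre'],.074); print(n,d['conf'],np.array(d['centre'])*[640,480],q)
    if np.linalg.norm(q[:2]-X)<.03: rs.append(ray(p,d['centre']))
print('knob',tri(rs))
rs=[]
for n,p in(('s',s),('t',t)):
  for d in arm.place_of('canister',p)[:3]:
    q=atz(p,d['centre'],0); print('can',n,d['conf'],q)
a=w['frame'][:,:,::-1];c=proj(s,[[.5,.04,.07]])[0].astype(int);b=cv2.resize(s['frame'][c[1]-40:c[1]+40,c[0]-26:c[0]+27,::-1],(318,480))
g=cv2.resize(np.hstack([a,b]),(798,400));cv2.imwrite('pics/l1.png',g)
```

```text
18.05 [ 0.3849 -0.2543  0.2458] [ 3.1387  0.0804 -0.0029] [ 0.6933  0.1688 -0.2609  1.9077  0.0522  1.0721 -1.1086]
t 0.85 (553.225830078125, 46.29557800292969, 92.70177459716797, 36.35562515258789, 3.110851764678955)
t 0.69 (250.88909912109375, 231.99929809570312, 207.91921997070312, 35.39992904663086, 163.2496337890625)
t 0.44 (674.3535766601562, -438.2137451171875, 110.43711853027344, 50.315059661865234, 140.22267532348633)
s 0.62 (332.721435546875, 197.90005493164062, 199.0576629638672, 34.19751739501953, 162.8803939819336)
s 0.56 (550.8388061523438, 48.61045837402344, 109.44334411621094, 37.69947052001953, 2.890103816986084)
w 0.87 [320.128 124.176] [ 0.4759 -0.2525  0.074 ]
s 0.68 [212.416 285.024] [ 0.4795 -0.2484  0.074 ]
t 0.77 [425.6   244.176] [ 0.4783 -0.2578  0.074 ]
knob (array([ 0.4778, -0.2528,  0.0751]), [0.0019635976341831067, 0.004835095061454374, 0.004730032457280295])
can s 0.77 [0.4825 0.2867 0.    ]
can s 0.54 [ 0.6778 -0.4414  0.    ]
can t 0.58 [0.4722 0.2953 0.    ]
```

View pics/l1.png

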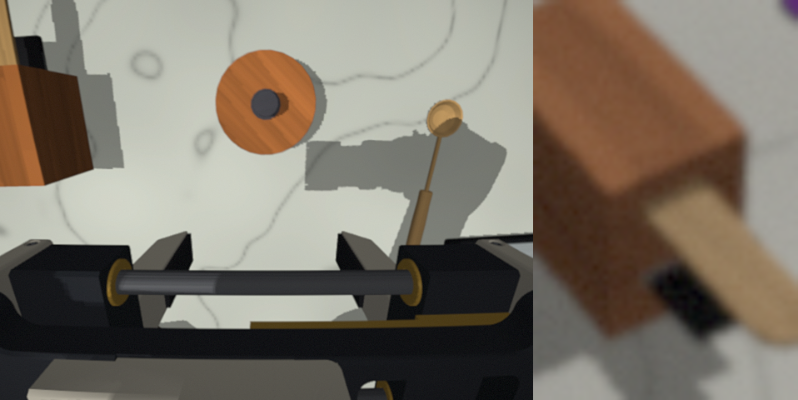

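The crop shows the leveller in the upper slot above the black scraper handle, with the outer end at x≈0.602 as required for home. The lid is at wrist-view (265,103), knob on its centre. Fitting the circles for lid and canister.

```bash
cat > cyl.py <<'E'
from h import *
from scipy.optimize import minimize
def fitcyl(views,r,z0,z1,q0):
    """views: (picture, mask); silhouette fit of an upright cylinder, returns xy"""
    a=np.linspace(0,2*np.pi,72,endpoint=False)
    P=np.array([[r*np.cos(b),r*np.sin(b),z] for z in(z0,z1) for b in a])
    def cost(q):
        e=0
        for p,m in views:
            h=cv2.convexHull(proj(p,P+[q[0],q[1],0]).astype(np.float32));im=np.zeros((1920,2560),np.uint8)
            cv2.fillConvexPoly(im,((h+.5)*4).astype(int),255);im=cv2.resize(im,(640,480),interpolation=cv2.INTER_AREA)/255.
            e+=abs(im-m).sum()/m.sum()
        return e
    q0=np.array(q0);res=minimize(cost,q0,method='Nelder-Mead',options=dict(initial_simplex=q0+np.array([[0,0],[.01,0],[0,.01]]),xatol=1e-4,fatol=1e-4))
    return res.x,res.fun
def mask(l,p,xy,z):
    c=[d for d in arm.trace(l,p) if np.linalg.norm(atz(p,d['centre'],z)[:2]-xy)<.05]
    return (p,c[0]['region'].astype(float)) if c else None
E
python3 - <<'E'
from cyl import *
w=arm.get_image('wrist');s=arm.get_image('scene');t=arm.get_image('top')
for l,ps,r,z0,z1,q in(('outer_lid',(w,s,t),.061,.014,.052,[.476,-.253]),('canister',(s,t),.055,0,.115,[.477,.292])):
    vs=[mask(l,p,q,(z0+z1)/2) for p in ps]
    for v,n in zip(vs,'wst' if len(ps)==3 else 'st'):
        if v: print(l,n,fitcyl([v],r,z0,z1,q))
    vs=[v for v in vs if v]
    if vs: print(l,fitcyl(vs,r,z0,z1,q))
E
```

```text
outer_lid w (array([ 0.475, -0.252]), np.float64(0.01869300861661828))
outer_lid s (array([ 0.4764, -0.2526]), np.float64(0.025821357608243615))
outer_lid t (array([ 0.4921, -0.2412]), np.float64(1.8197837446324177))
outer_lid (array([ 0.476 , -0.2524]), np.float64(1.8909218265413041))
canister s (array([0.475 , 0.2943]), np.float64(0.027152785866821978))
canister t (array([0.4765, 0.2923]), np.float64(0.035751403034712116))
canister (array([0.4767, 0.2929]), np.float64(0.06884406746640159))
```

Call:
carry_out(claw=[9.1,9.1,9.1,9.1,9.1,9.1,9.1,9.1,9.1,9.1], delta_pos=[[0,0,0],[0,0,0],[0,0,0],[0,0,0],[0,0,0],[0,0,0],[3.1,3.3,0],[3.1,3.3,2],[0,0,4],[0,0,0]], angular=[[0,0,-0.13],[0,0,-0.13],[0,0,-0.13],[0,0,-0.13],[0,0,-0.13],[0,0,-0.13],[0,0,0],[0,0,0],[0,0,0],[0,0,0]])

```text
clock: 19.95
position: [0.4772, -0.2458, 0.1812]
ee_rot: [-2.862, -1.28, 0.008]
force: [-0.7, -0.8, -0.7]
width: 0.988
gripper_force: 0.0
```

```bash
cat >> h.py <<'E'
def delta(x,y,z=None):
    o=arm.observe();M=R.from_rotvec(o['ee_rot']).as_matrix();P=o['position'];print(o['clock'],P,'zaxis',M[:,2],'yaw',np.degrees(np.arctan2(M[1,0],M[0,0])),'F',o['force'],'q',o['joints'])
    print('cm',100*M.T@(np.array([x,y,P[2] if z is None else z])-P))
E
python3 -c "
from h import *
delta(.4757,-.2523,.057)"
```

```text
19.95 [ 0.4772 -0.2458  0.1812] zaxis [-0.0073  0.0038 -1.    ] yaw 48.188330382015764 F [-0.7249 -0.8067 -0.6919] q [ 0.656   0.372  -0.3675  1.8169  0.1552  0.9893 -0.5049]
cm [-0.5588  0.4193 12.4217]
```

Call:
carry_out(claw=[9.1,9.1,9.1], delta_pos=[[-0.56,0.42,4],[0,0,3],[0,0,0]], angular=[[0,0,0],[0,0,0],[0,0,0]])

```text
clock: 20.25
position: [0.4758, -0.2541, 0.1138]
ee_rot: [-2.866, -1.277, 0.007]
force: [-1.0, -1.0, -0.2]
width: 0.993
gripper_force: 0.0
```

```bash
python3 -c "
from h import *
delta(.4757,-.2523,.058)"
```

```text
20.25 [ 0.4758 -0.2541  0.1138] zaxis [-0.0056  0.0019 -1.    ] yaw 48.05011847048859 F [-1.0404 -0.9935 -0.1843] q [ 0.6483  0.4528 -0.346   1.8871  0.2004  0.8414 -0.5327]
cm [ 0.1346 -0.0975  5.5757]
```

Call:
carry_out(claw=[9.1,9.1,9.1,2,2,2,2,2,2,2,2,2,2], delta_pos=[[0.13,-0.1,2],[0,0,2.6],[0,0,1],[0,0,0],[0,0,0],[0,0,0],[0,0,0],[0,0,0],[0,0,0],[0,0,0],[0,0,0],[0,0,0],[0,0,0]], angular=[[-0.005,0.002,0],[0,0,0],[0,0,0],[0,0,0],[0,0,0],[0,0,0],[0,0,0],[0,0,0],[0,0,0],[0,0,0],[0,0,0],[0,0,0],[0,0,0]], force=45)

```text
clock: 21.55
position: [0.4785, -0.2523, 0.0595]
ee_rot: [2.866, 1.28, 0.005]
force: [-1.9, 1.6, 0.2]
width: 0.291
gripper_force: 45.0
```

```bash
python3 -c "
from h import *
delta(.42,.22,.26)"
```

```text
21.55 [ 0.4785 -0.2523  0.0595] zaxis [ 0.0041 -0.0014 -1.    ] yaw 48.11858146444731 F [-1.8744  1.6475  0.2498] q [ 0.6232  0.5235 -0.3224  1.9389  0.2446  0.7123 -0.5754]
cm [ 31.2892 -35.8066 -20.139 ]
```

Call:
carry_out(claw=[2,2,2,2,2,2,2,2,2,2,2,2], delta_pos=[[0,0,-0.5],[0,0,-1],[0,0,-1.5],[0,0,-2],[0,0,-2.5],[0,0,-2.5],[0,0,-2.5],[0,0,-2.5],[0,0,-2.5],[0,0,-1.5],[0,0,-1],[0,0,0]], angular=[[0,0,0],[0,0,0],[0,0,0],[0,0,0],[0,0,0],[0,0,0],[0,0,0],[0,0,0],[0,0,0],[0,0,0],[0,0,0],[0,0,0]])

```text
clock: 22.75
position: [0.4786, -0.2525, 0.2613]
ee_rot: [2.863, 1.278, 0.009]
force: [1.0, 0.7, -3.1]
width: 0.287
gripper_force: 45.0
```

Call:
carry_out(claw=[2,2,2,2,2,2,2,2,2,2,2,2,2,2,2,2,2,2], delta_pos=[[0.66,-0.75,0],[1.3,-1.5,0],[2.16,-2.48,0],[2.16,-2.48,0],[2.16,-2.48,0],[2.16,-2.48,0],[2.16,-2.48,0],[2.16,-2.48,0],[2.16,-2.48,0],[2.16,-2.48,0],[2.16,-2.48,0],[2.16,-2.48,0],[2.16,-2.48,0],[2.16,-2.48,0],[2.16,-2.48,0],[1.2,-1.4,0],[0,0,0],[0,0,0]], angular=[[0,0,0],[0,0,0],[0,0,0],[0,0,0],[0,0,0],[0,0,0],[0,0,0],[0,0,0],[0,0,0],[0,0,0],[0,0,0],[0,0,0],[0,0,0],[0,0,0],[0,0,0],[0,0,0],[0,0,0],[0,0,0]])

```text
clock: 24.55
position: [0.4184, 0.2199, 0.2576]
ee_rot: [2.864, 1.281, 0.003]
force: [0.3, -0.2, -3.2]
width: 0.293
gripper_force: 45.0
```

Run:
```python
from cyl import *
delta(.4762,.293,.26)
o=arm.observe();M=R.from_rotvec(o['ee_rot']).as_matrix();k=o['position']-.019*M[:,2]
w=arm.get_image('wrist');s=arm.get_image('scene');t=arm.get_image('top')
z0=o['position'][2]-.0455
for n,p in zip('st',(s,t)):
    v=mask('outer_lid',p,o['position'][:2],z0+.019)
    if v: print('lid',n,fitcyl([v],.061,z0,z0+.038,o['position'][:2]))
for n,p in zip('ws',(w,s)):
    v=mask('canister',p,[.476,.293],.06)
    if v: print('can',n,v[1].sum(),fitcyl([v],.055,0,.115,[.476,.293]))
a=w['frame'][:,:,::-1];c=proj(s,[[.44,.23,.18]])[0].astype(int);b=cv2.resize(s['frame'][c[1]-60:c[1]+60,c[0]-40:c[0]+40,::-1],(320,480))
cv2.imwrite('pics/c1.png',cv2.resize(np.hstack([a,b]),(800,400)))
```

```text
24.55 [0.4184 0.2199 0.2576] zaxis [ 0.0033 -0.0029 -1.    ] yaw 48.2042779300215 F [ 0.2681 -0.2342 -3.2286] q [-0.016   0.2321 -0.6945  1.8419  0.1687  1.1249 -1.4998]
cm [ 9.3015 -0.5569 -0.2421]
lid s (array([0.4172, 0.2185]), np.float64(0.23679053692949015))
can w 13043.0 (array([0.4756, 0.2937]), np.float64(0.05073565115688228))
can s 2536.0 (array([0.4762, 0.2938]), np.float64(0.024203624667532626))
```

View pics/c1.png

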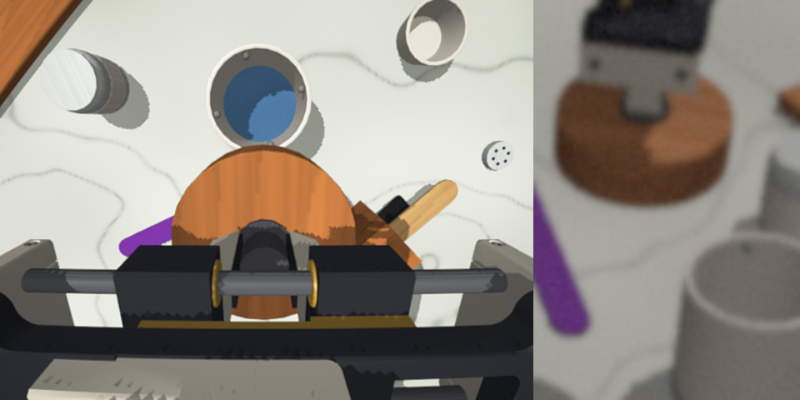

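Left view: the cap is held centrally at (265,230), with the open canister ahead at (260,98). The load of 3.2 N means both lids are aboard. I'll check the lid's offset in the hand from this view.

Run:
```python
from cyl import *
o=arm.observe();P=o['position'];M=R.from_rotvec(o['ee_rot']).as_matrix()
w=arm.get_image('wrist')
h=cv2.cvtColor(w['frame'],cv2.COLOR_RGB2HSV)
m=(((h[:,:,0]<18)|(h[:,:,0]>172))&(h[:,:,1]>90)).astype(np.uint8);m[:,:215]=0;m[:,420:]=0;m[240:]=0
c=max(cv2.findContours(m,0,1)[0],key=cv2.contourArea)[:,0,:]
# top-most pixel per column = silhouette arc
cols=range(225,415);arc=np.array([[x,np.argmax(m[:,x])] for x in cols])
z0=P[2]-.0455
from scipy.optimize import least_squares
a=np.linspace(0,2*np.pi,360,endpoint=False)
C=np.array([[.061*np.cos(b),.061*np.sin(b),z] for z in(z0,z0+.038) for b in a])
def f(q):
    hl=cv2.convexHull(proj(w,C+[q[0],q[1],0]).astype(np.float32))
    return [cv2.pointPolygonTest(hl,(float(x),float(y)),True) for x,y in arc]
r=least_squares(f,P[:2],diff_step=1e-3,loss='soft_l1');print(r.x,np.abs(r.fun).mean(),'lid-TCP tool',1000*(M.T@np.r_[r.x-P[:2],0]))
```

```text
[0.4165 0.218 ] 0.31705321408727133 lid-TCP tool [-2.9721 -1.4247 -0.0128]
```

Call:
carry_out(claw=[2,2,2,2,2,2,2,2,2,2], delta_pos=[[1.5,-0.1,0],[2.5,-0.2,0],[2.5,-0.2,0],[2,-0.13,0],[1.06,0,0],[0,0,1],[0,0,2.5],[0,0,2.5],[0,0,1.2],[0,0,0]], angular=[[0,0,0],[0,0,0],[0,0,0],[0,0,0],[0,0,0],[0.004,0,0],[0,0,0],[0,0,0],[0,0,0],[0,0,0]])

```text
clock: 25.95
position: [0.4776, 0.2938, 0.1848]
ee_rot: [2.868, 1.28, -0.002]
force: [-0.4, -0.3, -2.8]
width: 0.294
gripper_force: 45.0
```

Run:
```python
from cyl import *
delta(.4184+.059,.2199+.0755,.1525)
o=arm.observe();z0=o['position'][2]-.0455
s=arm.get_image('scene')
v=mask('outer_lid',s,o['position'][:2],z0+.019)
if v: print('lid',fitcyl([v],.061,z0,z0+.038,o['position'][:2]))
c=proj(s,[[.476,.294,.13]])[0].astype(int);cv2.imwrite('pics/d1.png',cv2.resize(s['frame'][c[1]-50:c[1]+50,c[0]-40:c[0]+40,::-1],(480,600),interpolation=cv2.INTER_CUBIC))
```

```text
25.95 [0.4776 0.2938 0.1848] zaxis [-0.001  -0.0016 -1.    ] yaw 48.08766929822786 F [-0.3671 -0.3376 -2.7831] q [-0.1769  0.4543 -0.6517  1.7448  0.3124  1.05   -1.6693]
cm [ 0.1081 -0.1261  3.2325]
lid (array([0.4763, 0.292 ]), np.float64(0.30259071370483676))
```

View pics/d1.png

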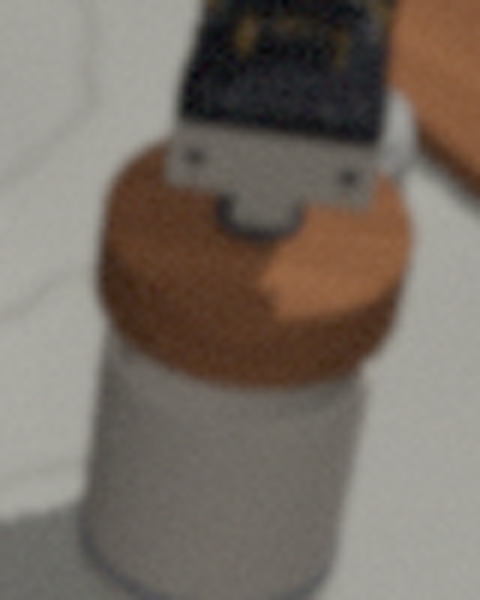

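The crop shows the cap hovering upright just above the canister, its axis within about 2 mm. I'll correct that and lower slowly.

Call:
carry_out(claw=[2,2,2,2,2,2], delta_pos=[[0.1,-0.12,0.3],[0,0,0.7],[0,0,0.6],[0,0,0.3],[0,0,0.1],[0,0,0]], angular=[[0,0,0],[0,0,0],[0,0,0],[0,0,0],[0,0,0],[0,0,0]])

```text
clock: 26.65
position: [0.4785, 0.2965, 0.1665]
ee_rot: [2.868, 1.28, 0.003]
force: [-0.4, -2.6, -1.9]
width: 0.293
gripper_force: 45.0
```

Call:
carry_out(claw=[2,2,2,2,2], delta_pos=[[-0.1,0.09,0],[0,0,0.3],[0,0,0.3],[0,0,0],[0,0,0]], angular=[[0,0,0],[0,0,0],[0,0,0],[0,0,0],[0,0,0]])

```text
clock: 27.15
position: [0.4787, 0.2958, 0.1607]
ee_rot: [-2.869, -1.281, -0.004]
force: [-0.3, -0.9, 0.1]
width: 0.29
gripper_force: 45.0
```

Call:
carry_out(claw=[2,2,2,2], delta_pos=[[-0.03,0.03,0.2],[0,0,0.2],[0,0,0],[0,0,0]], angular=[[0,0,0],[0,0,0],[0,0,0],[0,0,0]])

```text
clock: 27.55
position: [0.4781, 0.2949, 0.156]
ee_rot: [2.868, 1.281, 0.001]
force: [0.5, -0.6, -6.7]
width: 0.29
gripper_force: 45.0
```

Call:
carry_out(claw=[2,2,2,2], delta_pos=[[0,0,0.2],[0,0,0.2],[0,0,0],[0,0,0]], angular=[[0,0,0],[0,0,0],[0,0,0],[0,0,0]])

```text
clock: 27.95
position: [0.4783, 0.2951, 0.1525]
ee_rot: [2.868, 1.281, 0.003]
force: [-1.2, -0.2, -3.6]
width: 0.29
gripper_force: 45.0
```

Call:
carry_out(claw=[2,2,2], delta_pos=[[0,0,0.2],[0,0,0],[0,0,0]], angular=[[0,0,0],[0,0,0],[0,0,0]])

```text
clock: 28.25
position: [0.478, 0.2956, 0.1519]
ee_rot: [2.868, 1.282, 0.004]
force: [-6.6, -2.7, 10.8]
width: 0.294
gripper_force: 45.0
```

Call:
carry_out(claw=[2,2,2], delta_pos=[[0,0,0.15],[0,0,0],[0,0,0]], angular=[[0,0,0],[0,0,0],[0,0,0]])

```text
clock: 28.55
position: [0.4781, 0.2956, 0.1517]
ee_rot: [2.867, 1.281, 0.005]
force: [-11.5, -7.4, 24.8]
width: 0.293
gripper_force: 45.0
```

Bottomed out at the predicted height against a hard stop. Relax, then draw straight up.

Call:
carry_out(claw=[2,2,2], delta_pos=[[0,0,-0.3],[0,0,-0.05],[0,0,0]], angular=[[0,0,0],[0,0,0],[0,0,0]])

```text
clock: 28.85
position: [0.4788, 0.2952, 0.1525]
ee_rot: [-2.869, -1.28, -0.004]
force: [0.3, 0.3, -4.5]
width: 0.296
gripper_force: 45.0
```

Call:
carry_out(claw=[2,2,2,2,2,2], delta_pos=[[0,0,-0.1],[0,0,-0.1],[0,0,-0.1],[0,0,-0.1],[0,0,-0.1],[0,0,0]], angular=[[0,0,0],[0,0,0],[0,0,0],[0,0,0],[0,0,0],[0,0,0]])

```text
clock: 29.45
position: [0.4789, 0.2956, 0.1583]
ee_rot: [-2.869, -1.281, -0.005]
force: [-0.6, 0.3, 0.8]
width: 0.292
gripper_force: 45.0
```

Call:
carry_out(claw=[2,2,2,2,2,2,2,2], delta_pos=[[0,0,-0.3],[0,0,-0.3],[0,0,-0.5],[0,0,-1],[0,0,-1],[0,0,-1],[0,0,0],[0,0,0]], angular=[[0,0,0],[0,0,0],[0,0,0],[0,0,0],[0,0,0],[0,0,0],[0,0,0],[0,0,0]])

```text
clock: 30.25
position: [0.4786, 0.2951, 0.199]
ee_rot: [2.869, 1.28, 0.005]
force: [-0.9, 0.1, -2.1]
width: 0.294
gripper_force: 45.0
```

Run:
```python
from cyl import *
delta(.4784,.2954,.2525)
s=arm.get_image('scene')
print([(d['conf'],np.array(d['centre'])*[640,480],atz(s,d['centre'],.093)) for d in arm.place_of('inner_lid',s)])
c=proj(s,[[.476,.294,.14]])[0].astype(int);cv2.imwrite('pics/e1.png',cv2.resize(s['frame'][c[1]-50:c[1]+50,c[0]-40:c[0]+40,::-1],(480,600),interpolation=cv2.INTER_CUBIC))
```

```text
30.25 [0.4786 0.2951 0.199 ] zaxis [ 0.0027  0.001  -1.    ] yaw 48.10232772784578 F [-0.909   0.1177 -2.1037] q [-0.1725  0.4403 -0.6576  1.7272  0.3022  1.0744 -1.6602]
cm [ 0.0162 -0.0277 -5.3489]
[(0.93, array([421.184, 198.72 ]), array([0.4754, 0.2994, 0.093 ])), (0.3, array([323.584, 250.992]), array([0.5193, 0.0014, 0.093 ]))]
```

View pics/e1.png

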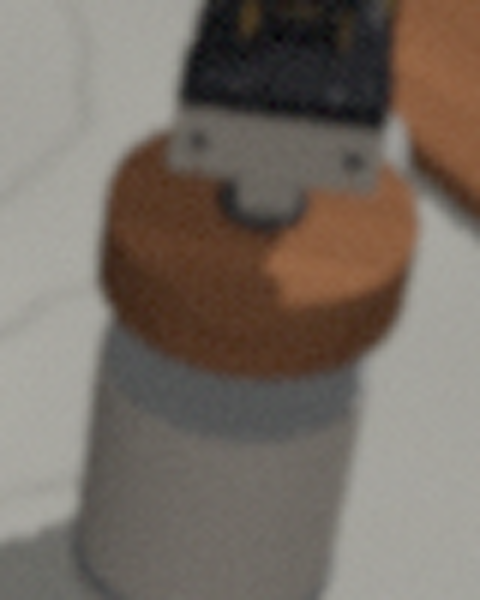

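The grey inner lid stays on the canister's rim, and the load is down to 2.1 N, so only the cap is held. Raising to about 10 cm.

Call:
carry_out(claw=[2,2,2,2,2,2,2,2], delta_pos=[[0,0,-1],[0,0,-1.5],[0,0,-1.5],[0,0,-1],[0,0,-0.5],[0,0,0],[0,0,0],[0,0,0]], angular=[[0,0,0],[0,0,0],[0,0,0],[0,0,0],[0,0,0],[0,0,0],[0,0,0],[0,0,0]])

```text
clock: 31.15
position: [0.4781, 0.2948, 0.253]
ee_rot: [2.868, 1.281, 0.002]
force: [-0.1, 0.0, -1.9]
width: 0.291
gripper_force: 45.0
```

Run:
```python
from h import *
delta(.4784,.2954,.2525)
s=arm.get_image('scene');t=arm.get_image('top')
for n,p in(('s',s),('t',t)):
    print(n,[endsz(p,d['region'],.0745) for d in arm.trace('leveller',p)][:3])
print([(d['conf'],atz(s,d['centre'],.093)) for d in arm.place_of('inner_lid',s)])
f=s['frame'][130:290,280:480,::-1];cv2.imwrite('pics/f1.png',cv2.resize(f,(740,592),interpolation=cv2.INTER_CUBIC))
```

```text
31.15 [0.4781 0.2948 0.253 ] zaxis [ 0.0011  0.0001 -1.    ] yaw 48.11479055706805 F [-0.0791  0.0065 -1.8759] q [-0.1573  0.3935 -0.6737  1.6519  0.2616  1.1873 -1.6232]
cm [ 0.0661 -0.0179  0.0473]
s [(332.2336730957031, 198.47299194335938, 205.6278839111328, 34.36910629272461, 162.8712615966797), (550.9636840820312, 47.38018798828125, 109.2538833618164, 36.61931610107422, 3.853231430053711)]
t [(232.89881896972656, 237.55435180664062, 167.9485321044922, 32.66291046142578, 163.49542999267578), (553.2578735351562, 47.36962127685547, 92.13754272460938, 34.01956558227539, 3.4325270652770996)]
[(0.64, array([0.4839, 0.2891, 0.093 ]))]
```

View pics/f1.png

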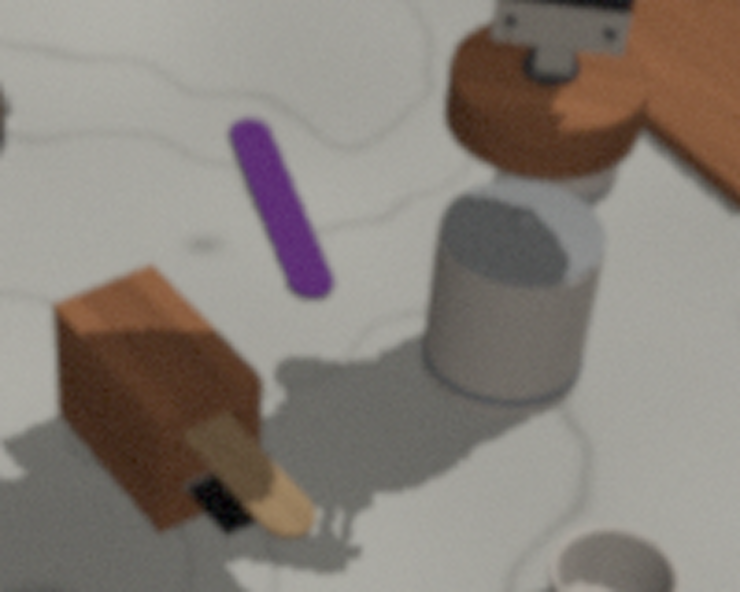

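The inner lid lies flat on the canister at (520,235), the cap is held level above it at (545,100), and the leveller is in its slot at (250,475). Handing in.

```bash
python3 -c "
from cell import arm
print(arm.sign_off())"
```

```text
the job is handed in; nothing more can be done
None
```

The job is handed in at about 31 s: the leveller is in the upper slot against the back, the inner lid is seated in the canister, and the outer lid is held level about 10 cm up over it.

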